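Unmould the soap bars and weigh them on the kitchen balance

ROBOT

A 7-joint arm with a two-finger parallel gripper is mounted at the origin on the work surface. World frame = base frame: x ahead of the robot, y to its left, z up, the work surface at z = 0. Lengths are in m, angles in degrees, forces in N, time in s.
With the tool pointing down it reaches from about 0.35 to 0.775 m from the base axis. Payload 3.1 kg.
Tool frame: the origin (TCP) lies on the centre line of the jaws, within the pads' length; the fingertips stand 17 mm ahead of it and the grasp point (between the pads) lies 2 mm behind it (robot.tip_reach is the distance from the TCP to the fingertips, in m); z points along the fingers, y is the direction in which the jaws open and shut (so a half turn about z gives the same grasp; the last joint's range is limited). The gripper opens to 85 mm and grips with 20 to 120 N. Pads are 22 mm wide; open, the fingers measure 114 mm over their backs; the gripper's body (76 mm by 85 mm) begins 54 mm behind the grasp point. The pads swing forward as they close: fully open they stand 13 mm farther back than shut.
Start: joints at [64.074, 17.813, 0.802, 86.603, -0.252, 75.585, -1.558], TCP at [0.22, -0.504, 0.248] pointing down, gripper open.
Joint ranges: [-154.91, 154.91], [-16.99, 109.72], [-72.82, 74.43], [7.12, 147.25], [-82.49, 262.49], [11.32, 116.49], [-174.64, 174.64]. Speed limits (degrees/s): [159.86, 159.86, 180, 180, 180, 180, 180].

INTERFACE

Orientations are given as [roll, pitch, yaw] about the fixed x, y, z axes, in that order (R = Rz(yaw) Ry(pitch) Rx(roll)).
In Python, from station import robot, fingers, vision, workorder, recognise gives the robot as it stands. Calls block until the motion is done:
- robot.move_to(position, orientation): joint-space move of the TCP to a pose.
- robot.line_to(position, orientation=None, velocity=0.15, f_stop=None): straight line of the TCP; orientation=None keeps the orientation; velocity is the mean speed in m/s. With f_stop (N) it stops when the force on the tool has changed by that much, and returns True; else False.
- robot.move_j(angles): joint-space move.
- fingers.gripper_to(opening, force=None): opening from 0.0 (shut) to 1.0 (fully open); force is the grip in N (None keeps the last); returns when the fingers have stopped.
- robot.pause(seconds).
- robot.inverse_kinematics(position, orientation): joint angles nearest the present ones, or None.
- vision.grab_frame(name): name is "scene" or "top" or "wrist"; returns the picture (384x512x3 uint8, red, green, blue); there is no depth.
- vision.calibration(name): a dict with "mtx" (3x3 intrinsics, pixels), "extrinsics" (4x4, takes a point from world to camera coordinates); the wrist camera has in their place "T_tool_cam" (4x4, takes a point from camera to tool coordinates, whose origin is the TCP and whose axes are the flange's). Camera axes: x right, y up, looking along -z (the intrinsics and any distortion apply to the point x, -y, -z); pixel columns grow to the right and rows downward; lengths in m; the calibration is good to about 2 mm. A picture is of the moment at which its call begins: read the wrist's pose just before it. calibration takes no time and is no camera call.
A pose or a line that the arm cannot do raises robot.PlanningError and nothing moves.
- workorder.close_job(): hands the job in, once; it reports no verdict.
Trained networks look in the newest picture that a camera, given by its name, has taken for a name from the list of things; names that differ only in an ending like _2 or _b are one class to them, and where a whole thing is asked for, a point or a joint stands for the part that bears it (a point fixed in the world has none). Each returns a list of dicts, best first, with "p" (0 to 1); they miss things now and then, are a little off and sometimes report something else, mostly with a low value. They report only what shows in the picture. A call takes as long as a camera call. They do not tell look-alikes from the thing itself.
- recognise(label, camera): "rect" ([centre column, centre row, width, height] in pixels, round what is visible of it).
Readings, each from a call of its own:
- robot.current_time_s(): time.
- robot.current_joint_positions(): joint angles.
- robot.current_dq(): joint speeds.
- robot.current_joint_torque(): joint torques, N m.
- robot.current_tool_pos(): TCP position.
- robot.current_eef_rot(): TCP orientation.
- robot.current_contact_force(): force on the tool from outside, world axes, zero at the start.
- robot.current_torque(): the same for the moment, N m.
- robot.current_finger_gap(): opening from 0.0 (shut) to 1.0 (fully open).
Only numpy, scipy, OpenCV 4.12 (cv2) and the standard library are available. Lean on these libraries where they do the work, as an engineer would, in place of code of your own. Each camera call takes 0.05 s, during which the arm holds its last target.

TASK

Lift the lid off the wooden soap mould and lay it on the counter, then take every soap bar out of the mould and put it in the white pan of the balance. Load brass weights into the black pan, choosing them so that the beam comes to rest level, the red pointer in the green band; any weights not needed stay off the balance. Finally put the lid back squarely on the empty mould, and do not disturb the stone, the green bottle or the flower jug.

Things in the scene. Friction and masses are not known exactly. Their poses are not given: they have to be found in the camera images.
- mould: wooden soap mould, an open box fixed to the counter, 132 (x) x 166 (y) x 48 mm high, walls 6 mm; origin at the centre of its underside. Inside, a white liner with four pockets in a row along its y, 37 mm apart (at y = -55.5, -18.5, +18.5, +55.5 mm, x = 0); each pocket is 49 x 31 mm, its floor at z = 10 mm and the liner's top face at z = 22 mm. It stands either to the robot's left or right
- lid: loose flat wooden lid, 132 (x) x 166 (y) x 8 mm, 170 g, with a dark grip bar standing on its middle: 16 mm thick (x), 64 mm long (y), from 8 to 38 mm above the lid's underside. Origin at the centre of its underside. It starts on the mould's rim (48 mm above the counter), hiding the bars
- bar0: cream soap bar, 46 (x) x 28 (y) x 32 mm high, about 45 g (36 to 47 g, unknown), origin at the centre of its underside; starts in a mould pocket, standing 20 mm proud of the liner's top face. May be absent (two to four bars are there)
- bar1: cream soap bar, 46 (x) x 28 (y) x 32 mm high, about 45 g (36 to 47 g, unknown), origin at the centre of its underside; starts in a mould pocket, standing 20 mm proud of the liner's top face. May be absent (two to four bars are there)
- bar2: cream soap bar, 46 (x) x 28 (y) x 32 mm high, about 45 g (36 to 47 g, unknown), origin at the centre of its underside; starts in a mould pocket, standing 20 mm proud of the liner's top face. May be absent (two to four bars are there)
- bar3: cream soap bar, 46 (x) x 28 (y) x 32 mm high, about 45 g (36 to 47 g, unknown), origin at the centre of its underside; starts in a mould pocket, standing 20 mm proud of the liner's top face. May be absent (two to four bars are there)
- board: dark wooden board fixed to the counter, 90 (x) x 180 (y) x 12 mm; the brass weights start standing on it in a row along its y, 36 mm apart
- w50a: brass weight of 50 g: disc 28 mm across and 8 mm high, with a knob 11 mm across and 13 mm high on top; origin at the centre of its underside, z along its axis
- w50b: brass weight of 50 g: disc 28 mm across and 8 mm high, with a knob 11 mm across and 13 mm high on top; origin at the centre of its underside, z along its axis
- w50c: brass weight of 50 g: disc 28 mm across and 8 mm high, with a knob 11 mm across and 13 mm high on top; origin at the centre of its underside, z along its axis
- w25a: brass weight of 25 g: disc 22 mm across and 6 mm high, with a knob 11 mm across and 13 mm high on top; origin at the centre of its underside, z along its axis
- w25b: brass weight of 25 g: disc 22 mm across and 6 mm high, with a knob 11 mm across and 13 mm high on top; origin at the centre of its underside, z along its axis
- balance: two-pan kitchen balance fixed to the counter, green base 80 (x) x 200 (y) mm; origin under its centre; beam along its y, 45 mm up, pans' centres 120 mm either side. Between them stands a white plate, up to 115 mm high, with a green band before which a red pointer swings, upright when level. The green band is 0.04 rad either way, and some choice of the weights always brings the pointer into it
- goods_pan (a point): white rectangular pan with blue rim for the goods, at the balance's +y end; inside 84 (x) x 154 (y) mm, rim 8 mm above its floor. This point is the centre of the pan's floor, 75 mm above the counter when level, falling or rising up to 19 mm; the pan always stays level and shares the balance's x, y directions
- weight_pan (a point): black rectangular pan with brass rim for the weights, at the balance's -y end; the same size as the goods pan, this point likewise at the centre of its floor; it rises as the goods pan falls
- beam (a joint): tilt of the beam, rad; 0 is level, positive when the white goods pan is the lower; stops at about 0.16 either way. It swings freely, settles in about a second, and tilts about 0.0025 rad for each gram of difference between the pans (it is at its stop beyond about 64 g), wherever in the pan the load lies
- pebble: flat beach stone, 92 mm across, 31 mm high, a bystander; origin under its centre
- dispenser: green glass bottle, 54 mm across, 140 mm high, a bystander; origin under its centre
- jug: white jug of yellow flowers, about 95 mm across and 200 mm high, a bystander; origin under its centre
Things that resemble listed ones, but are neither listed nor needed, are in the scene too. Leave any blue or pink look-alike of the lid alone.

How it is judged:
By the outcome, as a careful person would: the job done as asked, in the order asked, and still so for the second after the job is handed in, with the robot touching nothing.
Of bar0, bar1, bar2, bar3 only 2 to 4 are there at a start; the rules pass over those that are not, and their reading is None.
At some moment in a run one of lid, w50a, w50b may be knocked a few centimetres aside while the robot is not near it.
It also fails if it takes over 210 s, if anything falls off the work surface, if the arm or the gripper's body presses on something with over 40 N, if the wrist force passes 120 N, or if a joint passes its speed limit or range.

## Working session

There is one attempt and no reset: what is moved stays moved. The work goes in short steps, each a Python script; the robot and the scene stay as the last script left them, time stands still between calls to the robot, and variables do not carry over. Pictures are saved under pics/ and viewed, and the job is handed in when it is done.

```bash
ls; mkdir -p pics
python3 - <<'E'
from station import robot, fingers, vision, workorder, recognise
import cv2
for n in ["scene","top","wrist"]:
    im=vision.grab_frame(n); cv2.imwrite(f"pics/{n}0.png",im[:,:,::-1])
    print(n,vision.calibration(n))
print(robot.current_time_s(),robot.current_tool_pos(),robot.current_eef_rot())
E
```

```text
pics
scene {'mtx': array([[383.1553347 ,   0.        , 249.24788531],
       [  0.        , 383.1553347 , 196.59041266],
       [  0.        ,   0.        ,   1.        ]]), 'extrinsics': array([[ 0.89784575,  0.43973947, -0.02240978, -0.46933458],
       [-0.27987995,  0.60925996,  0.74193633,  0.0534339 ],
       [ 0.33991207, -0.65987233,  0.67009573, -1.58404758],
       [ 0.        ,  0.        ,  0.        ,  1.        ]])}
top {'mtx': array([[385.52708722,   0.        , 251.2703712 ],
       [  0.        , 385.52708722, 183.25501381],
       [  0.        ,   0.        ,   1.        ]]), 'extrinsics': array([[ 0.01697368, -0.99971865, -0.01656863,  0.04849344],
       [ 0.98896823,  0.01434774,  0.14743131, -0.4881096 ],
       [-0.14715211, -0.0188883 ,  0.98893351, -1.14148585],
       [ 0.        ,  0.        ,  0.        ,  1.        ]])}
wrist {'mtx': array([[300.19203847,   0.        , 257.86432217],
       [  0.        , 300.19203847, 194.85599156],
       [  0.        ,   0.        ,   1.        ]]), 'T_tool_cam': array([[-8.24760765e-04,  9.46991929e-01,  3.21256294e-01,
         8.17300646e-02],
       [ 9.99999589e-01,  6.60281709e-04,  6.20934068e-04,
        -2.33343570e-04],
       [ 3.75899896e-04,  3.21256674e-01, -9.46992085e-01,
        -1.25280526e-01],
       [ 0.00000000e+00,  0.00000000e+00,  0.00000000e+00,
         1.00000000e+00]])}
0.15 [ 0.21942326 -0.50376274  0.24745861] [-1.79894735e+02  5.44098090e-03  2.35391583e+01]
```

View pics/top0.png

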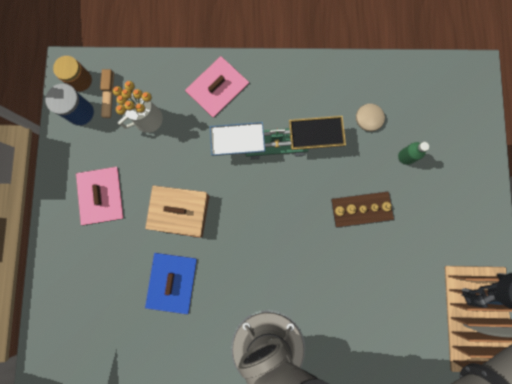

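View pics/scene0.png

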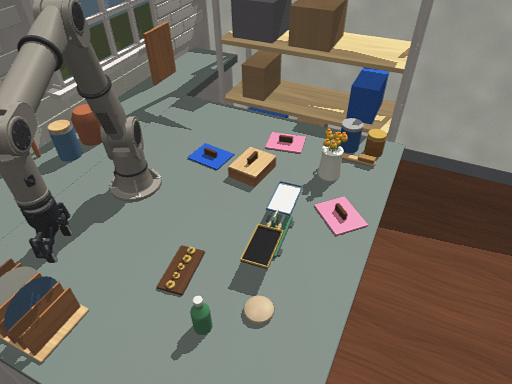

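View pics/wrist0.png

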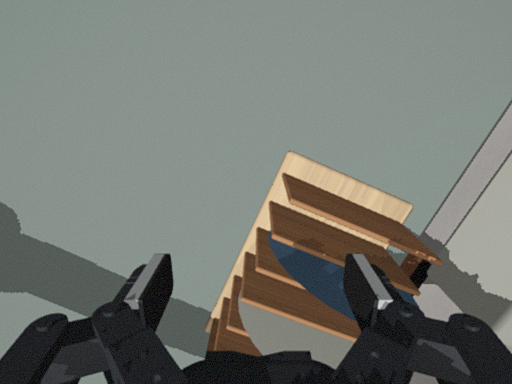

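The top view shows the lid/mould at (178,211), the balance with white pan (238,139) and black pan (317,132), the weights' board at (363,209), bottle at (412,152), stone at (371,117) and jug at (135,110). The blue and pink lids are decoys.

```bash
cat > h.py <<'E'
from station import robot, fingers, vision, workorder, recognise
import numpy as np, cv2
from scipy.spatial.transform import Rotation as R
def campose(n, tp=None, rot=None):
    c=vision.calibration(n); K=c['mtx']
    if n=='wrist':
        if tp is None: tp=robot.current_tool_pos(); rot=robot.current_eef_rot()
        T=np.eye(4); T[:3,:3]=R.from_euler('xyz',rot,degrees=True).as_matrix(); T[:3,3]=tp
        Twc=T@c['T_tool_cam']
    else: Twc=np.linalg.inv(c['extrinsics'])
    return K,Twc
def grab(n,save=None):
    P=campose(n); im=vision.grab_frame(n)
    if save: cv2.imwrite(f'pics/{save}.png',im[:,:,::-1])
    return im,P
def px2w(P,u,v,z):
    K,T=P; d=np.array([(u-K[0,2])/K[0,0],-(v-K[1,2])/K[1,1],-1.])
    d=T[:3,:3]@d; o=T[:3,3]; return o+d*(z-o[2])/d[2]
def proj(P,X):
    K,T=P; X=np.atleast_2d(X); c=(X-T[:3,3])@T[:3,:3]
    return np.c_[K[0,2]+K[0,0]*c[:,0]/-c[:,2], K[1,2]-K[1,1]*c[:,1]/-c[:,2]]
def rectfit(P,mask,z):
    "largest blob -> world minAreaRect at plane z: centre, (long,short), yaw of long side"
    n,l,s,_=cv2.connectedComponentsWithStats(mask.astype(np.uint8))
    k=1+np.argmax(s[1:,4]); c,_=cv2.findContours((l==k).astype(np.uint8),cv2.RETR_EXTERNAL,cv2.CHAIN_APPROX_NONE)
    c=max(c,key=cv2.contourArea)[:,0,:]
    w=np.array([px2w(P,u,v,z)[:2] for u,v in c]).astype(np.float32)
    (cx,cy),(a,b),_=r=cv2.minAreaRect(w*1000); bx=cv2.boxPoints(r)
    e=[bx[1]-bx[0],bx[2]-bx[1]]; e=max(e,key=np.linalg.norm)
    return np.array([cx,cy])/1000,(max(a,b),min(a,b)),(np.degrees(np.arctan2(e[1],e[0])))%180
E
python3 - <<'E'
from h import *
im,P=grab('top')
for n in ['mould','lid','board','goods_pan','weight_pan','pebble','dispenser','jug','w50a','w25a']:
    for d in recognise(n,'top')[:6]:
        if d['p']>.3: print(n,round(d['p'],2),np.round(d['rect'],1),np.round(px2w(P,*d['rect'][:2],{'lid':.056,'goods_pan':.08,'weight_pan':.08,'board':.012,'w50a':.025,'w25a':.025}.get(n,0.0)),3))
hsv=cv2.cvtColor(im,cv2.COLOR_RGB2HSV)
for (x0,y0,x1,y1) in [(140,180,215,242)]:
    s=hsv[y0:y1,x0:x1]; print(s[30,12],s[10,30],hsv[200,220],hsv[205,345])
    m=np.zeros(im.shape[:2],bool); m[y0:y1,x0:x1]=(s[...,1]>90)
    print(rectfit(P,m,.056))
big=cv2.resize(im[90:260,130:440],None,fx=2.5,fy=2.5,interpolation=cv2.INTER_CUBIC); cv2.imwrite('pics/tz.png',big[:,:,::-1])
E
```

```text
mould 0.59 [177.2 211.9  60.1  50.2] [0.399 0.287 0.   ]
lid 0.96 [178.6 209.9  62.3  49.9] [0.401 0.271 0.056]
lid 0.87 [171.6 283.1  55.4  61.5] [0.188 0.282 0.056]
lid 0.74 [216.4  87.   63.8  59.6] [0.787 0.17  0.056]
lid 0.73 [ 99.8 195.1  47.1  51.1] [0.442 0.511 0.056]
board 0.64 [361.8 209.3  56.3  33.8] [ 0.415 -0.285  0.012]
goods_pan 0.85 [236.7 138.1  53.4  31.2] [0.617 0.101 0.08 ]
weight_pan 0.9 [317.5 133.8  52.6  38.5] [ 0.633 -0.14   0.08 ]
weight_pan 0.43 [204.8 215.6  13.5  42.9] [0.384 0.189 0.08 ]
pebble 0.64 [368.6 117.5  30.6  25.6] [ 0.712 -0.317  0.   ]
dispenser 0.69 [413.  153.6  26.8  21.8] [ 0.595 -0.454  0.   ]
jug 0.61 [139.6 106.6  46.1  51.6] [0.74  0.426 0.   ]
w25a 0.39 [365.  208.9   5.8   9.1] [ 0.415 -0.291  0.025]
[ 18  96 222] [ 16 100 209] [64 21 84] [ 12 123  89]
(array([0.39706683, 0.27535428]), (170.6087646484375, 132.4669189453125), np.float32(83.68355))
```

View pics/tz.png

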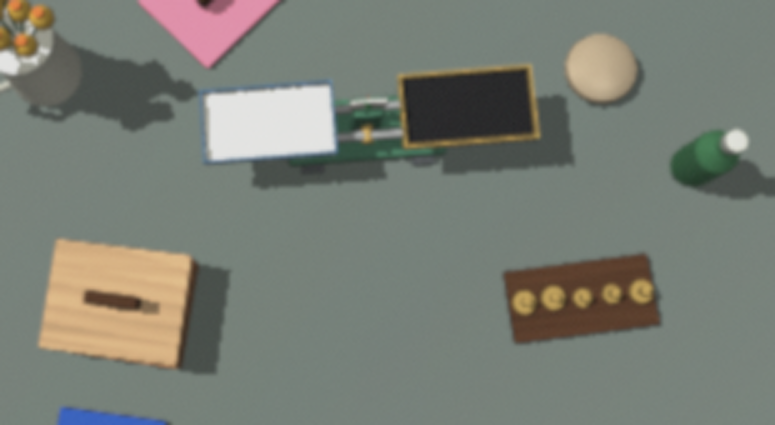

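Run:
```python
from h import *
for ps in (83.7,-96.3):
  print(ps,robot.inverse_kinematics([.40,.275,.25],[180,0,ps]))
ps=83.7
robot.move_to([.40,.225,.25],[180,0,ps])
im,P=grab('wrist','w1')
print(robot.current_time_s(),robot.current_joint_positions())
print(P[1][:3,3],P[1][:3,:3]@[0,0,-1])
```

```text
83.7 [ 10.54833614  18.83227393 -59.68541131  94.54258976  16.67012504
  76.26801689 -58.11124492]
-96.3 [ 11.71211643  19.53735725 -61.59837235  94.51330939  17.60629452
  76.5419148  121.03408886]
3.4 [ 14.9763706   12.99827843 -54.39237913  98.27038498  10.95760371
  74.36685455 -48.13934502]
[0.40904676 0.30593105 0.37506836] [-0.0365859  -0.31935016 -0.94693027]
```

View pics/w1.png

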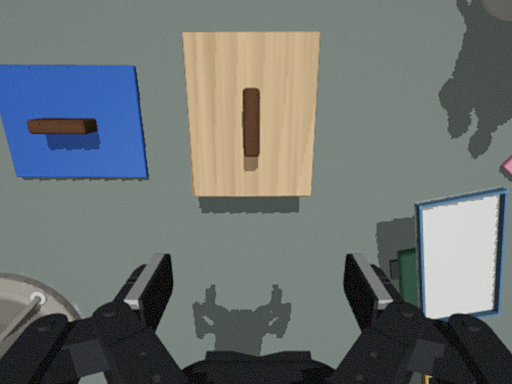

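```bash
cat >> h.py <<'E'
def home(az,q7=0.):
    robot.move_j([-az,14,0,98,0,72,q7])
E
python3 - <<'E'
from h import *
im,P=grab('wrist')
hsv=cv2.cvtColor(im,cv2.COLOR_RGB2HSV)
m=np.zeros(im.shape[:2],bool); s=hsv[20:198,175:325]; m[20:198,175:325]=(s[...,1]>60)&(s[...,2]>80)|(s[...,1]>120)
print(rectfit(P,m,.056))
m=np.zeros(im.shape[:2],bool); s=hsv[84:160,235:270]; m[84:160,235:270]=(s[...,2]<120)
print(rectfit(P,m,.086))
for u,v in [(183,33),(319,32),(311,195),(193,195)]: print(px2w(P,u,v,.056))
home(29); print(robot.current_tool_pos(),robot.current_eef_rot())
for ps in (83.7,-96.3):
  print(ps,robot.inverse_kinematics([.40,.275,.25],[180,0,ps]))
print(robot.current_time_s())
E
```

```text
(array([0.39855023, 0.27961932]), (164.4008026123047, 133.00634765625), np.float32(83.51525))
(array([0.39896823, 0.27916739]), (62.56257629394531, 15.857829093933105), np.float32(83.58174))
[0.34442757 0.36764918 0.056     ]
[0.47269695 0.35391043 0.056     ]
[0.45594323 0.19156075 0.056     ]
[0.32430941 0.20652308 0.056     ]
[0.42594745 0.21696322 0.20525627] [-1.75992813e+02 -6.62449752e-03  1.18990726e+02]
83.7 [-38.26487619  10.18232463   2.03496125  96.16582575  -0.37481144
  73.65846792 -42.45647965]
-96.3 [-19.14567008  11.33798147 -20.47722919  95.46940215   4.10431268
  73.93134088 133.30659829]
4.3583
```

Run:
```python
from h import *
y=83.55
robot.move_to([.3988,.2794,.16],[180,0,y])
hit=robot.line_to([.3988,.2794,.079],velocity=.1,f_stop=15)
print(hit,robot.current_tool_pos(),robot.current_contact_force())
fingers.gripper_to(0.0,40); print(robot.current_finger_gap())
robot.line_to([.3988,.2794,.16],velocity=.1)
print(robot.current_contact_force())
robot.line_to([.40,0.0,.16],[180,0,90],velocity=.2)
hit=robot.line_to([.40,0.0,.033],velocity=.08,f_stop=6)
print(hit,robot.current_tool_pos(),robot.current_finger_gap(),robot.current_time_s())
```

```text
False [0.39939573 0.27973067 0.07958854] [-0.03173882  0.28793031 -0.34761031]
0.1772493406484562
[-0.01729301  0.25104208 -2.04040001]
False [4.00456492e-01 4.87845968e-05 3.33844287e-02] 0.17824005742000143 10.9417
```

Run:
```python
from h import *
hit=robot.line_to([.40,0.0,.0305],velocity=.03,f_stop=3)
print(hit,robot.current_tool_pos(),robot.current_contact_force())
fingers.gripper_to(0.8)
robot.line_to([.40,0.0,.14],velocity=.2)
robot.move_to([.40,.225,.25],[180,0,83.55])
im,P=grab('wrist','w2'); grab('top','t2')
for d in recognise('bar0','wrist'): print(round(d['p'],2),np.round(d['rect']))
print(robot.current_time_s(),robot.current_joint_positions())
```

```text
False [4.01016565e-01 6.86174472e-05 3.12655702e-02] [-0.6987853   0.03626716  5.22415681]
0.94 [250. 102.  46.  28.]
0.73 [253.  65.  45.  30.]
0.56 [250. 167.  40.  33.]
13.575 [-35.75955023   7.04574447   5.00074901 100.03363042  -0.599117
  73.08568813 -37.27787921]
```

View pics/w2.png

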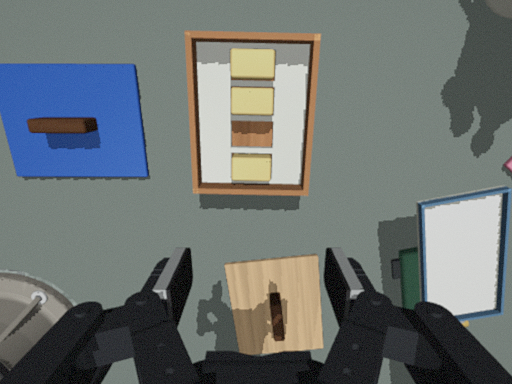

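View pics/t2.png

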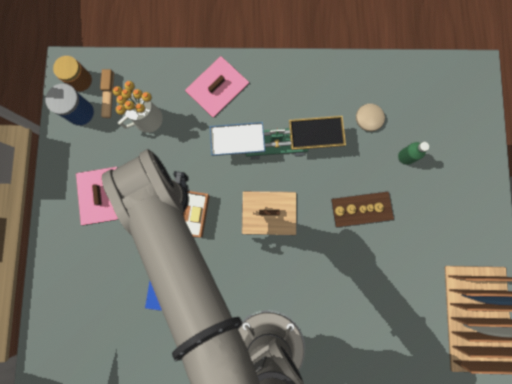

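Three bars are in pockets at (253,65), (250,102) and (250,167). The third pocket, near (252,133), is empty. The lid now lies on the counter. Next I fit the mould and bars, then look at the balance.

Run:
```python
from h import *
im,P=grab('wrist')
hsv=cv2.cvtColor(im,cv2.COLOR_RGB2HSV)
m=np.zeros(im.shape[:2],bool); s=hsv[20:196,180:325]; m[20:196,180:325]=(s[...,1]>110)
print('mould',rectfit(P,m,.048))
my=(hsv[...,1]>55)&(hsv[...,2]>150)&(hsv[...,0]>21)&(hsv[...,0]<35)
my[:, :220]=0; my[:,285:]=0; my[200:]=0
n,l,s,c=cv2.connectedComponentsWithStats(my.astype(np.uint8))
for k in range(1,n):
    if s[k,4]>150: print('bar',s[k],rectfit(P,l==k,.042))
robot.move_to([.63,0,.29],[180,0,5])
im,P=grab('wrist','w3'); print(P[1][:3,3])
robot.move_to([.42,-.285,.22],[180,0,90])
im,P=grab('wrist','w4'); print(robot.current_time_s(), robot.current_joint_positions())
```

```text
mould (array([0.39780222, 0.27869257]), (165.07273864746094, 130.82366943359375), np.float32(82.2283))
bar [ 230   48   44   30 1252] (array([0.40551328, 0.33392233]), (44.21909713745117, 26.796648025512695), np.float32(171.8813))
bar [ 230   87   43   28 1110] (array([0.40045609, 0.29751508]), (44.8406982421875, 26.666475296020508), np.float32(171.83595))
bar [ 231  153   40   28 1012] (array([0.39074084, 0.22702866]), (44.71173095703125, 31.302555084228516), np.float32(173.32133))
[0.71105928 0.00902889 0.4150215 ]
16.7167 [14.8414908  14.22244577 21.20539661 96.43165492 -5.44160783 70.32877189
 37.37173037]
```

View pics/w3.png

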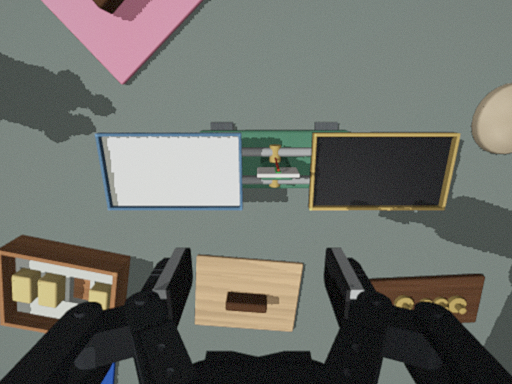

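View pics/w4.png

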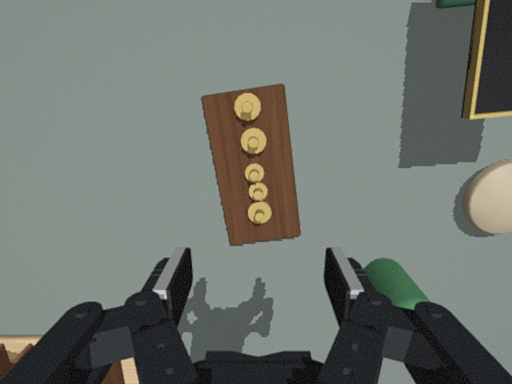

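Run:
```python
from h import *
K=vision.calibration('wrist')['mtx']
P0=campose('wrist',[.63,0,.29],[180,0,5]); print(P0[1][:3,3]); 
P0[1][:3,3]=[0.71105928,0.00902889,0.4150215]
# rim outer corners at level z=.083
for nm,cs in (('goods',[(97,133),(242,133),(242,210),(109,210)]),('weight',[(314,133),(459,133),(447,210),(309,210)])):
    w=np.array([px2w(P0,u,v,.083)[:2] for u,v in cs]); print(nm,np.round(w,4).tolist(),w.mean(0), np.linalg.norm(w[0]-w[1]),np.linalg.norm(w[1]-w[2]))
im,P=grab('wrist')
hsv=cv2.cvtColor(im,cv2.COLOR_RGB2HSV)
print([ (round(d['p'],2),np.round(d['rect'])) for d in recognise('w50a','wrist')])
print([ (round(d['p'],2),np.round(d['rect'])) for d in recognise('w25a','wrist')])
for u,v,z in [(247.5,106,.020),(253.5,140.5,.020),(255,173,.018),(258,191,.018),(259.5,212,.020)]: print(px2w(P,u,v,z))
for u,v in [(203,97),(284,85),(299,237),(230,245)]: print('board',px2w(P,u,v,.012))
big=cv2.resize(im[70:260,190:310],None,fx=4,fy=4,interpolation=cv2.INTER_CUBIC)[:600]; cv2.imwrite('pics/w4z.png',cv2.resize(im[75:225,190:310],None,fx=4,fy=4)[:,:,::-1])
```

```text
[0.7121647  0.0082395  0.41528179]
goods [[0.6548, 0.1804], [0.6685, 0.0227], [0.5784, 0.0165], [0.5647, 0.1739]] [0.61660732 0.09838769] 0.1582861961907006 0.09030639600655772
weight [[0.6753, -0.0556], [0.6889, -0.2132], [0.5994, -0.2262], [0.5853, -0.0628]] [ 0.63722156 -0.13945666] 0.15827420927873845 0.09043725253159769
[(0.95, array([261., 209.,  22.,  22.])), (0.7, array([254., 141.,  26.,  27.]))]
[(0.69, array([485.,  62.,  53., 119.])), (0.53, array([256., 174.,  21.,  21.]))]
[ 0.40897567 -0.21441677  0.02      ]
[ 0.41507472 -0.25011907  0.02      ]
[ 0.41658762 -0.28675634  0.018     ]
[ 0.4199768  -0.30802428  0.018     ]
[ 0.421746   -0.33314454  0.02      ]
board [ 0.36181564 -0.20563759  0.012     ]
board [ 0.447022   -0.19367548  0.012     ]
board [ 0.47052549 -0.36950316  0.012     ]
board [ 0.3852333  -0.38055972  0.012     ]
```

View pics/w4z.png

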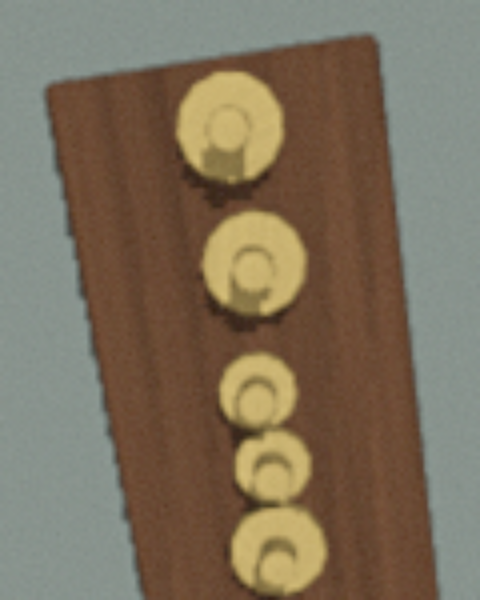

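```bash
cat >> h.py <<'E'
MC=np.array([.398,.279]); MY=-7.8
GC=np.array([.6166,.0984]); WC=np.array([.6372,-.1395]); BY=4.95
def loc(c,yaw,x,y):
    a=np.radians(yaw); return np.array([c[0]+x*np.cos(a)-y*np.sin(a), c[1]+x*np.sin(a)+y*np.cos(a)])
def bar(py, gy, floor):
    p=loc(MC,MY,0,py); g=loc(GC,BY,0,gy)
    fingers.gripper_to(.85)
    robot.move_to([*p,.12],[180,0,90+MY])
    hit=robot.line_to([*p,.039],velocity=.1,f_stop=8)
    z0=robot.current_tool_pos(); print('down',hit,z0)
    fingers.gripper_to(0,25); print('gap',robot.current_finger_gap())
    z0=robot.current_tool_pos()[2]
    robot.line_to([*p,.17],velocity=.15)
    print('lift gap',robot.current_finger_gap(),robot.current_contact_force())
    robot.line_to([*g,.17],[180,0,90+BY],velocity=.25)
    hit=robot.line_to([*g,floor+(z0-.010)+.002],velocity=.1,f_stop=4)
    print('place',hit,robot.current_tool_pos())
E
python3 - <<'E'
from h import *
robot.move_to([.42,.1,.25],[180,0,85])
bar(-.0555,-.048,.075)
grab('scene','s5'); grab('wrist','w5'); print(robot.current_time_s())
E
```

```text
down False [0.39118047 0.22424647 0.03963988]
gap 0.5315200389354393
lift gap 0.5342407393202033 [-0.26812263  0.11284824 -0.75775978]
place False [0.62123601 0.0507081  0.10742365]
23.8083
```

View pics/w5.png

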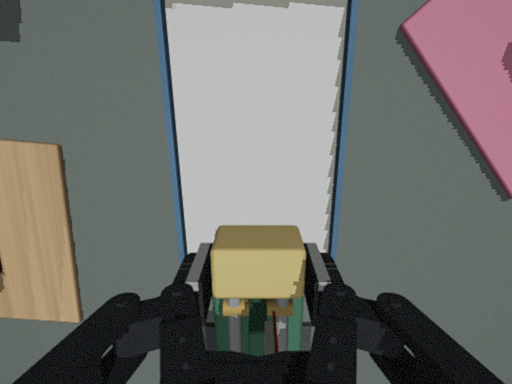

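View pics/s5.png

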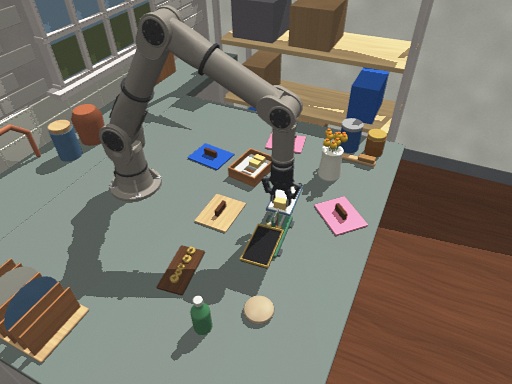

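```bash
cat >> h.py <<'E'
def rel(op=.75):
    p=robot.current_tool_pos(); fingers.gripper_to(op); robot.pause(.2)
    robot.line_to([p[0],p[1],.19],velocity=.2)
E
python3 - <<'E'
from h import *
rel()
robot.move_to([.56,.098,.22],[180,0,BY])
grab('wrist','w6'); print(robot.current_time_s())
E
```

```text
26.35
```

View pics/w6.png

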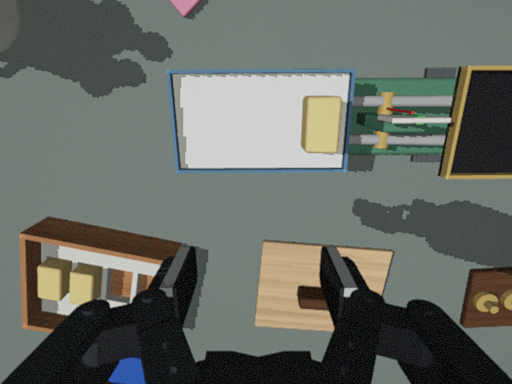

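The first bar sits in the white pan at (322,125). Now the other two.

Run:
```python
from h import *
bar(.0185,0.,.064); rel()
bar(.0555,.048,.0575); rel()
robot.move_to([.60,-.02,.25],[180,0,BY])
grab('wrist','w7'); grab('top','t7');print(robot.current_time_s())
```

```text
down False [0.40117906 0.2976488  0.03959476]
gap 0.5350251197508475
lift gap 0.5364377459699153 [-0.60802455  0.34746006  0.09047945]
place False [0.61722679 0.09855538 0.09660414]
down False [0.40614489 0.33436159 0.03960259]
gap 0.535903992912456
lift gap 0.5305352980516923 [ 0.47345169  0.04025719 -0.82875567]
place False [0.61314049 0.1463942  0.09019892]
41.7833
```

View pics/w7.png

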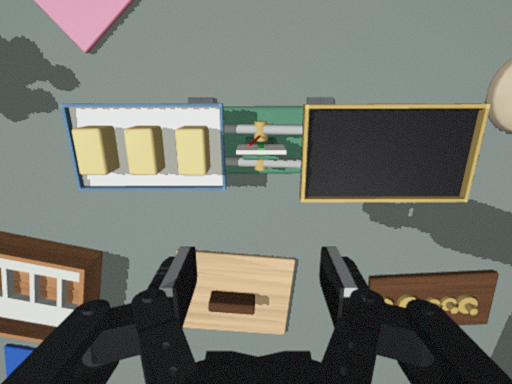

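All three bars are in the white pan at (95,150), (144,150) and (193,150), and the pan is down. Next the weights, starting with a fresh measurement.

```bash
cat >> h.py <<'E'
def seeweights(name):
    robot.move_to([.42,-.285,.22],[180,0,97])
    im,P=grab('wrist',name)
    hsv=cv2.cvtColor(im,cv2.COLOR_RGB2HSV)
    m=(hsv[...,0]>19)&(hsv[...,0]<32)&(hsv[...,1]>70)&(hsv[...,2]>130); m[260:]=0; m[:,:200]=0; m[:,320:]=0
    m=cv2.morphologyEx(m.astype(np.uint8),cv2.MORPH_CLOSE,np.ones((3,3)))
    g=cv2.cvtColor(im,cv2.COLOR_RGB2GRAY)
    d=cv2.distanceTransform(m,cv2.DIST_L2,5)
    n,l,s,c=cv2.connectedComponentsWithStats(m)
    for k in range(1,n):
        if s[k,4]>60: print(s[k],c[k],np.round(px2w(P,*c[k],.02),4))
E
python3 - <<'E'
from h import *
seeweights('w8'); print(robot.current_time_s())
im=cv2.imread('pics/w8.png'); cv2.imwrite('pics/w8z.png',cv2.resize(im[75:225,190:310],None,fx=4,fy=4))
E
```

```text
[242  92  27  27 578] [255.60380623 105.11591696] [ 0.4086 -0.2145  0.02  ]
[245 127  26  27 522] [257.32375479 139.62068966] [ 0.4147 -0.2497  0.02  ]
[243 163  24  61 999] [254.62362362 194.1951952 ] [ 0.4192 -0.3116  0.02  ]
43.65
```

View pics/w8z.png

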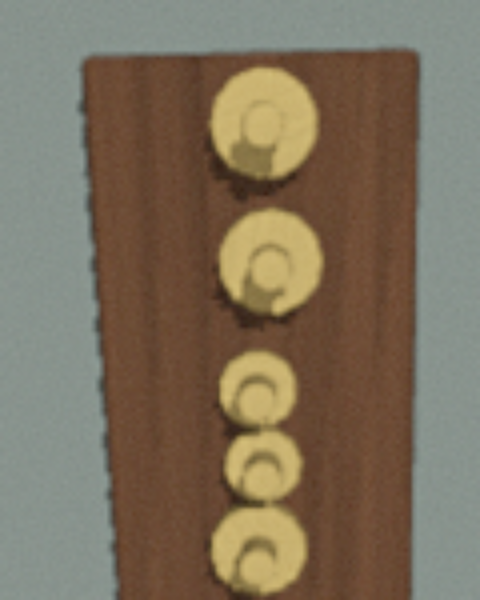

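```bash
cat >> h.py <<'E'
def weight(p,ly,floor,z,lx=0.):
    g=loc(WC,BY,lx,ly)
    fingers.gripper_to(.4)
    robot.move_to([*p,.10],[180,0,97])
    hit=robot.line_to([*p,z],velocity=.08,f_stop=6)
    print('down',hit,robot.current_tool_pos())
    fingers.gripper_to(0,30); print('gap',robot.current_finger_gap())
    z0=robot.current_tool_pos()[2]
    robot.line_to([*p,.19],velocity=.15)
    print('lift gap',robot.current_finger_gap())
    robot.line_to([*g,.19],[180,0,90+BY],velocity=.25)
    hit=robot.line_to([*g,floor+(z0-.012)+.0015],velocity=.08,f_stop=4)
    print('place',hit,robot.current_tool_pos(),robot.current_finger_gap())
    rel(.35)
E
python3 - <<'E'
from h import *
weight([.4090,-.2147],.035,.094,.0395)
print(robot.current_time_s()); im,P=grab('wrist','w9')
E
```

```text
down False [ 0.40945386 -0.21506154  0.03989978]
gap 0.10804779495935476
lift gap 0.1025608139245783
place False [ 0.63475967 -0.10475501  0.12431068] 0.10020296160595775
50.2167
```

View pics/w9.png

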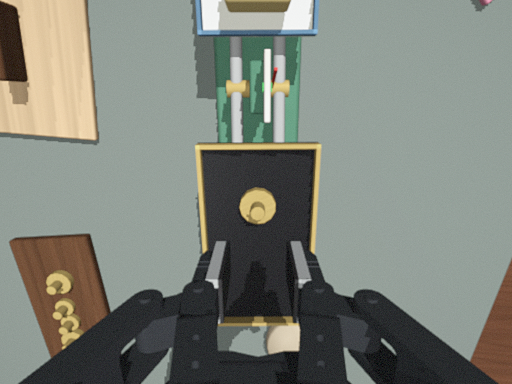

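Run:
```python
from h import *
weight([.4150,-.2500],-.005,.092,.0395)
robot.move_to([.56,-.02,.22],[180,0,BY]); robot.pause(.8)
print(robot.current_time_s()); im,P=grab('wrist','w10'); ims,Ps=grab('scene','s10')
cv2.imwrite('pics/s10z.png',cv2.resize(ims[170:280,220:320],None,fx=5,fy=5)[:,:,::-1])
```

```text
down False [ 0.41544812 -0.25028856  0.03985033]
gap 0.10466306529658162
lift gap 0.10324497034030178
place False [ 0.63820021 -0.14462308  0.1223192 ] 0.10702141798145744
59.4167
```

View pics/w10.png

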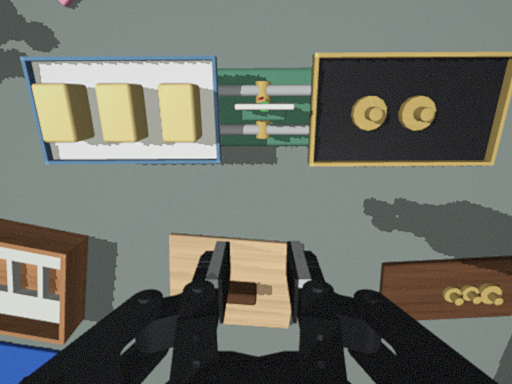

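View pics/s10z.png

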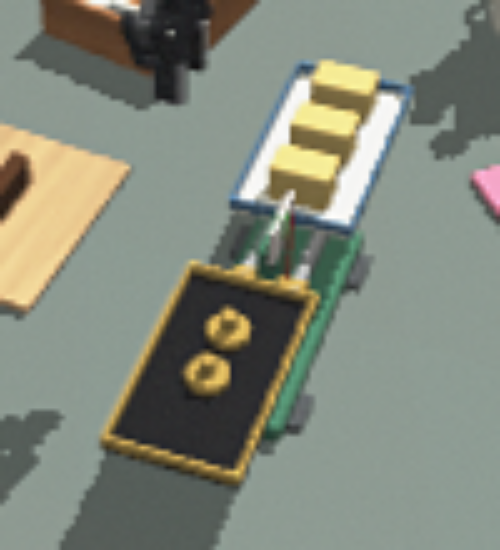

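The two 50 g weights are in at (369,113) and (417,113), and the goods pan is still a little lower: the black pan looks larger. I estimate about 15–20 g still missing, so I'll add one 25 g and check.

Run:
```python
from h import *
robot.move_to([.42,-.285,.22],[180,0,97])
im,P=grab('wrist','w11')
cv2.imwrite('pics/w11z.png',cv2.resize(im[130:260,190:320],None,fx=4,fy=4)[:,:,::-1])
print(px2w(P,254.5,172.3,.018))
```

```text
[ 0.41580858 -0.28649204  0.018     ]
```

View pics/w11z.png

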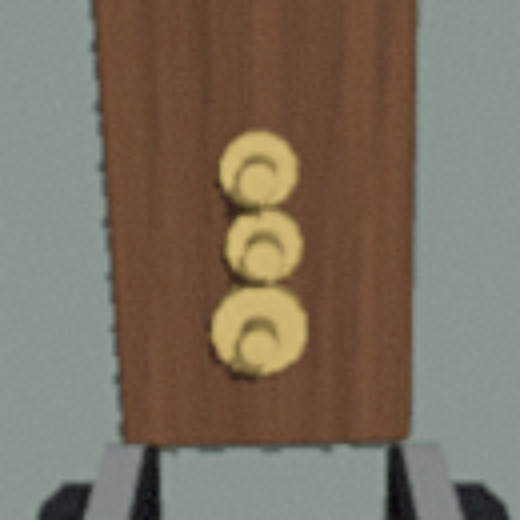

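Run:
```python
from h import *
weight([.4158,-.2850],-.045,.080,.0375)
robot.move_to([.60,-.02,.25],[180,0,BY]); robot.pause(1.0)
print(robot.current_time_s()); im,P=grab('wrist','w12'); print(P[1][:3,3].tolist())
ims,Ps=grab('scene','s12')
cv2.imwrite('pics/s12z.png',cv2.resize(ims[170:280,220:320],None,fx=5,fy=5)[:,:,::-1])
```

```text
down False [ 0.41622171 -0.28535206  0.03793798]
gap 0.10272388085607337
lift gap 0.10746589142817628
place False [ 0.64162031 -0.18461156  0.10844109] 0.10297350082569454
70.525
[0.6814098336954366, -0.013042256501242192, 0.3753121949337572]
```

View pics/w12.png

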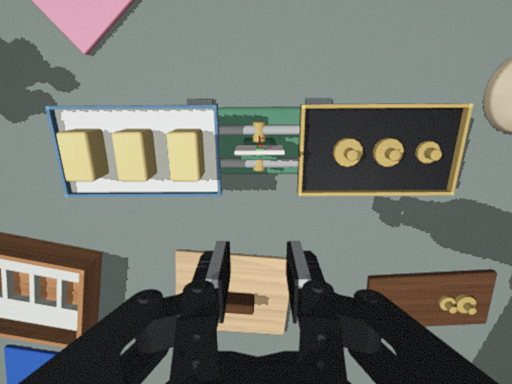

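View pics/s12z.png

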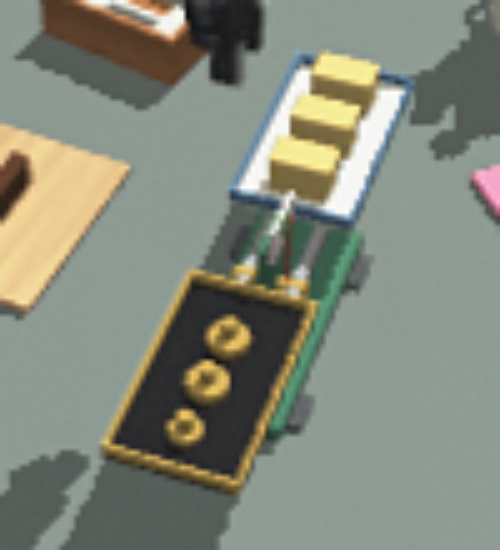

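Run:
```python
from h import *
robot.move_to([.72,-.02,.20],[180,0,BY]); fingers.gripper_to(.9)
im,P=grab('wrist','w13')
uv=proj(P,[[.627,-.0205,.10]])[0].astype(int); print(uv,robot.current_time_s())
u,v=uv; cv2.imwrite('pics/w13z.png',cv2.resize(im[v-60:v+60,u-70:u+70],None,fx=5,fy=5,interpolation=cv2.INTER_CUBIC)[:,:,::-1])
```

```text
[249 297] 71.775
```

View pics/w13z.png

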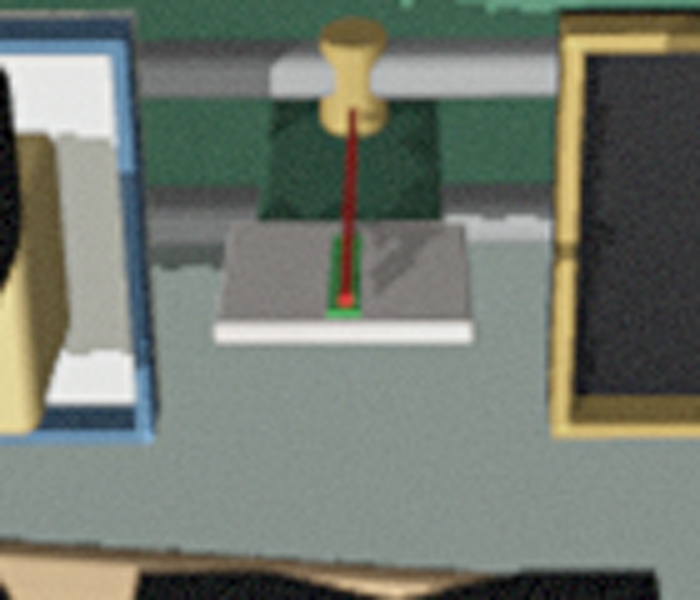

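The red pointer's tip (345,300 in the zoom) is centred in the green band. Now I re-measure the mould and the lid.

Run:
```python
from h import *
robot.move_to([.45,.12,.25],[180,0,85])
def fit(name,c,r,z,f):
    im,P=grab('wrist',name); hsv=cv2.cvtColor(im,cv2.COLOR_RGB2HSV)
    m=f(hsv); yy,xx=np.mgrid[:384,:512]; u,v=proj(P,[[*c,z]])[0]
    m&=(abs(xx-u)<r)&(abs(yy-v)<r)&(yy<330)
    print(name,(u,v),rectfit(P,m,z)); print(P[1][:3,3])
    cv2.imwrite(f'pics/{name}m.png',(m*255).astype(np.uint8))
robot.move_to([.407,.239,.25],[180,0,82.2]); robot.pause(.3)
fit('m1',MC,110,.048,lambda h:h[...,1]>90)
robot.move_to([.40,-.04,.25],[180,0,90]); robot.pause(.3)
fit('l1',[.4,0],110,.008,lambda h:(h[...,1]>60))
print(robot.current_time_s())
a=cv2.imread('pics/m1.png');b=cv2.imread('pics/m1m.png');c=cv2.imread('pics/l1.png');d=cv2.imread('pics/l1m.png')
cv2.imwrite('pics/mm.png',cv2.resize(np.vstack([np.hstack([a,b]),np.hstack([c,d])]),(800,600)))
```

```text
m1 (np.float64(244.51577608607937), np.float64(135.16365895158242)) (array([0.39768036, 0.27878528]), (165.6014862060547, 131.64459228515625), np.float32(82.07491))
[0.41819078 0.3195768  0.37532813]
l1 (np.float64(258.72469072599193), np.float64(131.06477601041632)) (array([0.39981342, 0.00058949]), (163.98658752441406, 131.12905883789062), np.float32(90.020836))
[0.39903161 0.04345215 0.37516013]
75.3083
```

View pics/mm.png

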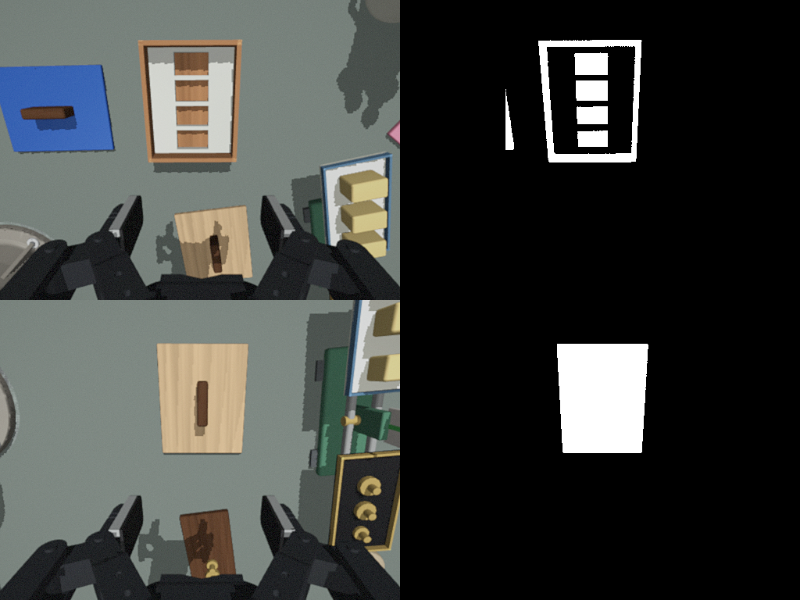

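Run:
```python
from h import *
robot.move_to([.3998,.0005,.12],[180,0,90])
hit=robot.line_to([.3998,.0005,.031],velocity=.08,f_stop=15)
print(hit,robot.current_tool_pos())
fingers.gripper_to(0,40); z0=robot.current_tool_pos(); print(z0,robot.current_finger_gap())
robot.line_to([.3998,.0005,.15],velocity=.1)
robot.line_to([.3977,.2788,.15],[180,0,82.07],velocity=.2)
robot.line_to([.3977,.2788,.087],velocity=.1); robot.pause(.4)
print(robot.current_tool_pos(),robot.current_eef_rot(),robot.current_time_s())
grab('wrist','w14')
```

```text
False [0.40031793 0.00054374 0.03140341]
[0.40033947 0.00052438 0.03129806] 0.17248852577904625
[0.39782275 0.27896284 0.08728164] [ 1.79979840e+02 -2.99933333e-02  8.20773202e+01] 81.8083
```

View pics/w14.png

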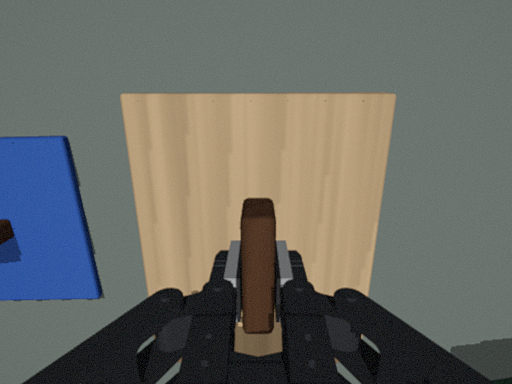

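Run:
```python
from h import *
hit=robot.line_to([.3977,.2788,.0785],velocity=.03,f_stop=4)
print(hit,robot.current_tool_pos(),robot.current_contact_force())
fingers.gripper_to(.5); robot.pause(.2)
robot.line_to([.3977,.2788,.16],velocity=.15)
robot.move_to([.407,.239,.25],[180,0,82.2]); robot.pause(.3)
im,P=grab('wrist','m2'); hsv=cv2.cvtColor(im,cv2.COLOR_RGB2HSV)
m=hsv[...,1]>60; m[330:]=0; m[:,:165]=0; m[:,340:]=0; m[225:]=0
print(rectfit(P,m,.056),robot.current_time_s()); print(proj(P,[[.398,.279,.056]]))
```

```text
True [0.39803911 0.27911795 0.07931173] [-0.33952898 -0.09676239  2.98947673]
(array([0.39699133, 0.27890192]), (164.66102600097656, 131.08433532714844), np.float32(82.07186)) 84.2833
[[246.48991048 136.992792  ]]
```

View pics/m2.png

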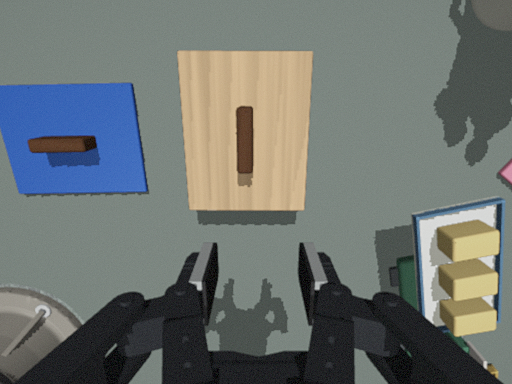

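The lid sits within about 1 mm of the mould and at the same angle. Last, a check of the balance and the rest before handing in.

Run:
```python
from h import *
robot.move_to([.45,.0,.25],[180,0,BY])
robot.move_to([.72,-.02,.20],[180,0,BY]); robot.pause(.5)
im,P=grab('wrist','w15')
u,v=249,297; a=cv2.resize(im[v-60:v+60,u-70:u+70],(400,343))
robot.move_to([.40,-.1,.30],[180,0,BY]); 
b,_=grab('top','t15'); s,_=grab('scene','s15')
b=cv2.resize(b,(400,300)); s=cv2.resize(s,(400,300)); a=cv2.resize(a,(400,300))
cv2.imwrite('pics/fin.png',np.vstack([np.hstack([a,b]),np.hstack([s,cv2.resize(im,(400,300))])])[:,:,::-1])
print(robot.current_time_s())
```

```text
88.2583
```

View pics/fin.png

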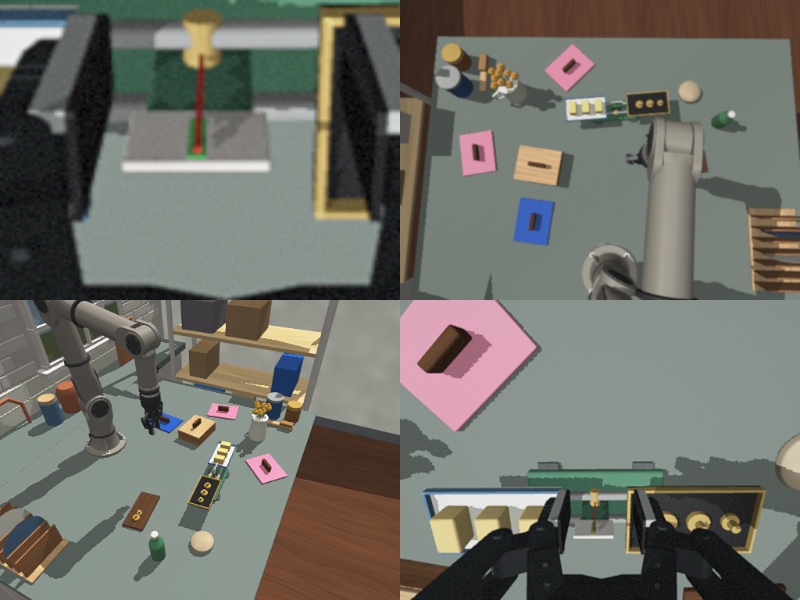

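The pointer is in the green band, the lid is on, and the stone, bottle and jug are where they were.

Run:
```python
from h import *
print(robot.current_contact_force()); workorder.close_job()
```

```text
[ 1.13779409 -0.5928263  -0.06657069]
the job is handed in; nothing more can be done
```

The job is done and handed in at about 88 s of the 210 s allowed; no verdict was reported.

- **Bars:** I laid the lid on the counter and found three bars in the mould; the fourth pocket was empty. All three are now in the white pan.
- **Weights:** I loaded 50 + 50 + 25 g into the black pan. In the last close-up the red pointer stood centred in the green band. The other 25 g and 50 g weights are still on the board.
- **Lid:** It is back on the empty mould. My fit put it about 1 mm from the mould's centre, at the same angle to within the fit.
- **Bystanders:** In the last pictures the stone, green bottle, flower jug and look-alike lids are where they started.

Early on, the 50 g weight at the end of the row was knocked against the two 25 g weights while the arm was elsewhere. I re-measured the row before picking and left that weight where it was. No check failed.

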